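Load the board rack past the spring gate into the tester

TASK

Load the rack of circuit boards into the tester: press the pedal bar beside the chute down with one fingertip so that the spring gate sinks fully below the chute floor, keep it held down, and with the other finger push the rack along the chute, past the gate, until it is fully home against the tester, never pushing it against a raised gate or letting the gate rub it. Then move clear, so that the gate springs up behind the rack. Do not lift the rack, and leave the other things on the bench where they are.

Things in the scene. Friction and masses are not known exactly. Their poses are not given: they have to be found in the camera images.
- chute: Straight aluminium feed chute fixed on the bench. Origin: on the bench, on its centre line, under the gate slot; x = feed direction (to the tester), y left, z up. Floor 40 mm above the bench, x = -190 to 110 mm, with a 16 mm wide slot across at x = 0. Open above and at x = -190. Side walls: y = +-38 (inner) to +-43 mm (outer), tops 55 mm above the bench. The pedal is on the -y side.
- home (a point): Point on the face of the tester (black box closing the chute's far end, 85 x 90 mm, top 90 mm above the bench, screen on top) that the rack's front comes home against: at chute x = 110 mm, on the centre line, at floor height. The rack is then home with its origin at chute x = 65 mm.
- gate (a joint): Gate hinge, rad: 0 = shut (sprung up, as at the start), 0.18 = pedal fully down on its stop. Pedal and blade are one rigid steel lever on a level pin (along chute y) at chute x = 130 mm, 48 mm above the bench. Holding it down takes about 2 N at the pedal's free end, 5 N beside the slot. The blade is below the chute floor from 0.145 rad on (5 mm below at 0.18).
- pedal_end (a point): Middle of the top of the pedal, 5 mm from its free end; moves with it. The pedal: flat steel bar 30 mm wide, 8 mm thick, outside the chute at chute y = -49 to -79 mm, from the pin back to a free end at x = -160 mm. Shut, it slopes up to its free end, top there 105 mm above the bench; fully down it is level, its top 52 mm above the bench (12 mm above the chute floor) all along, so a fingertip holding it down can slide along it.
- slot_blade (a point): Middle of the gate blade's top edge; moves with it. The blade: steel plate 6 mm thick, part of the same lever, crossing the whole chute at chute x = 0 and standing 18 mm above the chute floor when shut. Pushing the rack against it does not open it.
- rack: Black rack holding five upright green circuit boards; loose, standing in the chute upstream of the gate; 90 mm long (x), 72 mm wide (y), 50 mm high. Origin: centre of its underside. Its axes lie along the chute's. Its rear face (-x, 45 mm behind the origin) is a flat upright plate over the full width and height: push there. 0.25 to 0.5 kg. Home, its origin is at chute x = +65 mm.
- spool: Bystander: metal wire spool standing on the bench, 56 mm diameter, 40 mm high; origin at its underside.
- jar: Bystander: small clear jar with black cap, 48 mm diameter, 60 mm high; origin at its underside.
- driver: Bystander: grey-handled screwdriver, 170 mm long, lying on the bench.
There are look-alikes about, which are no part of the job. What is shaped like the rack but purple or yellow is not meant.

How it is judged:
By the outcome, as a careful person would: the job done as asked, in the order asked, and still so for the second after the job is handed in, with the robot touching nothing.
It also fails if it takes over 42 s, if anything falls off the work surface, if the arm or the gripper's body presses on something with over 40 N, if the wrist force passes 120 N, or if a joint passes its speed limit or range.

ROBOT

A 6-joint arm with a two-finger parallel gripper is mounted at the origin on the work surface. World frame = base frame: x ahead of the robot, y to its left, z up, the work surface at z = 0. Lengths are in mm, angles in rad, forces in N, time in s.
With the tool pointing down it reaches from about 300 to 775 mm from the base axis. Payload 14.6 kg.
Tool frame: the origin (TCP) lies on the centre line of the jaws, within the pads' length; the fingertips stand 22 mm ahead of it and the grasp point (between the pads) lies 3 mm ahead of it (manip.tcp_to_tips is the distance from the TCP to the fingertips, in mm); z points along the fingers, y is the direction in which the jaws open and shut (so a half turn about z gives the same grasp; the last joint's range is limited). The gripper opens to 94 mm and grips with 3 to 60 N. Pads are 16 mm wide; open, the fingers measure 119 mm over their backs; the gripper's body (75 mm by 177 mm) begins 78 mm behind the grasp point.
Start: joints at [-1.348, 0.3, 1.521, -0, 1.321, -0.067], TCP at [157.161, -527.057, 190.746] pointing down, gripper open.
Joint ranges: [-3.03, 3.03], [-0.79, 2.21], [0.23, 2.52], [-1.04, 4.18], [0, 3.07], [-2.55, 2.55]. Speed limits (rad/s): [2.22, 2.22, 2.57, 3.14, 3.14, 3.14].

INTERFACE

Orientations are given as [roll, pitch, yaw] about the fixed x, y, z axes, in that order (R = Rz(yaw) Ry(pitch) Rx(roll)).
In Python, from cell import manip, vision, workorder gives the robot as it stands.
- The arm moves only by the tool carry_out, never from a script. Its argument "deltas" is a list of rows, each a list of 3 entries, a list of its own where there are three numbers: the shift along the tool's x, y, z in cm, then the turn about the tool's z in degrees, then the opening, from 0 (shut) to 1 (fully open). A call has 1 to 20 rows; each row shifts and turns the commanded pose from where the row before left it, along the tool's axes as they then stand; what a row does not reach is not made up. A row lasts 1/12 s, in which the tool goes at most 41.7 mm and 7.16 degrees, less where a joint would pass 70% of its speed; a pose out of reach is approached as far as the arm can. A call with a gripper value outside its range is refused whole. The fingers move at their own pace and stop on an object; "grip_force" is the grip in N (left out, the last holds). Time passes only in rows, so rows that do not move let the fingers close. It gives the time, the measured TCP pose, the force and the opening at its end, in the units of the state.
- manip.read_state(): the state, without advancing time (a new reading comes with each control period).
- vision.camera(name): name is "side" or "top" or "wrist"; returns (picture, depth): 480x640x3 uint8, red, green, blue; 480x640 float32, mm along the optical axis (not along the pixel's ray), 0 where there is no reading.
- vision.calibration(name): a dict with "mtx" (3x3 intrinsics, pixels), "distortion" ([k1, k2, p1, p2, k3] as OpenCV has them; the pictures are not rectified), "eye" and "orientation" of the camera in the world. Camera axes: x right, y down, z forward; pixel columns grow to the right and rows downward; lengths in mm; the calibration is good to about 2 mm. A picture is of the moment at which its call begins: read the wrist's pose just before it. calibration takes no time and is no camera call; for the wrist camera it gives the pose at the moment of the call.
- workorder.sign_off(): hands the job in, once; it reports no verdict.
The state is a dict: "clock": time; "joints": joint angles; "qd": joint speeds; "effort": joint torques, N m; "eef_pos": TCP position; "eef_rot": TCP orientation; "wrist_force": force on the tool from outside, world axes, zero at the start; "moment": the same for the moment, N m; "finger_gap": finger opening in mm.
Only numpy, scipy, OpenCV 4.12 (cv2) and the standard library are available. Lean on these libraries where they do the work, as an engineer would, in place of code of your own. Each camera call takes 0.05 s, during which the arm holds its last target.

## Working session

There is one attempt and no reset: what is moved stays moved. The work goes in short steps, Python scripts to look and compute and a tool call to move; the robot and the scene stay as the last step left them, time stands still between calls to the robot, and variables do not carry over. Pictures are saved under pics/ and viewed, and the job is handed in when it is done.

Besides the shell and the picture viewer there is one more tool, called after ">>>" as name(argument=value, ...) on one line, values as JSON. carry_out: Moves the arm, as the interface text tells. Its arguments: {"type":"object","properties":{"deltas":{"type":"array","items":{"type":"array"}},"grip_force":{"type":"number"}},"required":["deltas"]}

```bash
ls; mkdir -p pics; python3 - <<'E'
from cell import manip, vision, workorder
import cv2,numpy as np
print(manip.read_state())
for n in ["side","top"]:
    p,d=vision.camera(n); cv2.imwrite(f"pics/{n}0.png",p[:,:,::-1]); np.savez(f"{n}0.npz",p=p,d=d)
    print(n,vision.calibration(n))
E
```

```text
pics
{'clock': 0.0, 'joints': array([-1.34758805e+00,  3.00476362e-01,  1.52159809e+00,  2.19308237e-05,
        1.32069146e+00, -6.66111889e-02]), 'qd': array([ 4.43882479e-04,  5.27065532e-05,  8.90813733e-04, -4.80903056e-05,
       -3.46217883e-04, -1.44199669e-03]), 'effort': array([-1.72540811e-03, -5.31804442e+01, -3.52737522e+01,  7.07967044e-02,
        2.44221976e-02, -7.93888876e-05]), 'eef_pos': array([ 157.11248078, -526.78491827,  190.17625936]), 'eef_rot': array([-3.14042342e+00, -9.92889298e-05,  2.89813967e-01]), 'wrist_force': array([ 0.42404797, -0.22057741, -0.10570913]), 'moment': array([0.02935182, 0.00526719, 0.0125922 ]), 'finger_gap': 93.95904281320122}
side {'mtx': array([[445.04876598,   0.        , 317.57916592],
       [  0.        , 445.04876598, 238.07568944],
       [  0.        ,   0.        ,   1.        ]]), 'distortion': array([-0.03634304,  0.        ,  0.        ,  0.        ,  0.        ]), 'eye': array([ 440.41914138, -491.69844828,  500.50793447]), 'orientation': array([-2.24258866,  0.00980223, -0.29771244])}
top {'mtx': array([[472.40215924,   0.        , 315.17028162],
       [  0.        , 472.40215924, 241.43857084],
       [  0.        ,   0.        ,   1.        ]]), 'distortion': array([-0.11491985,  0.        ,  0.        ,  0.        ,  0.        ]), 'eye': array([ 5.40494951e+02, -2.56184428e-01,  7.25827447e+02]), 'orientation': array([-3.08276018, -0.02017573, -1.56300484])}
```

View pics/side0.png

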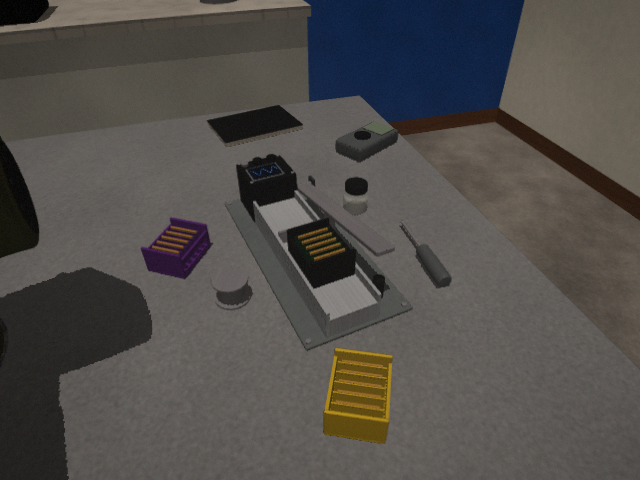

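View pics/top0.png

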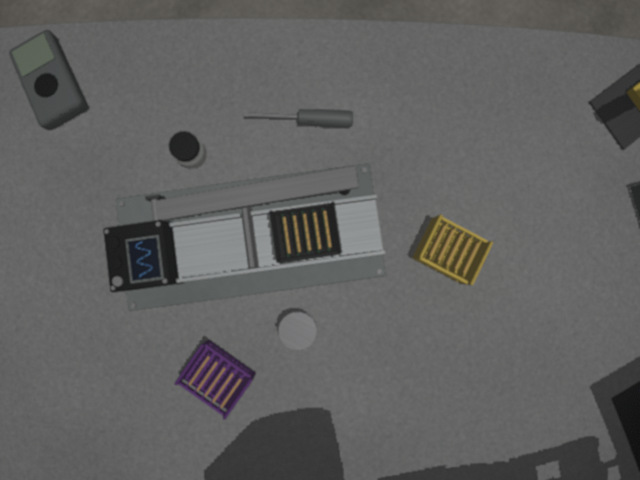

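The top view shows three rack-shaped things: black at (306,232) standing in the chute, purple at (217,377) and yellow at (454,248) on the bench. The black one in the chute fits the description. The tester is at (142,255), the pedal runs along the upper side to (357,180), and feed is toward image left.

```bash
cat > h.py <<'E'
import numpy as np,cv2
from scipy.spatial.transform import Rotation as R
from cell import manip, vision, workorder
def rays(cal,px):
    u=cv2.undistortPoints(np.array(px,float).reshape(-1,1,2),cal["mtx"],cal["distortion"])[:,0]
    d=np.c_[u,np.ones(len(u))]@R.from_euler('xyz',cal["orientation"]).as_matrix().T
    return np.array(cal["eye"]),d
def onplane(cal,px,z):
    e,d=rays(cal,px); return e+d*((z-e[2])/d[:,2])[:,None]
def cloud(cal,dep):
    v,u=np.mgrid[0:480,0:640]; e,d=rays(cal,np.c_[u.ravel(),v.ravel()])
    return (e+d*dep.reshape(-1,1)).reshape(480,640,3)
E
python3 - <<'E'
from h import *
z=np.load("top0.npz");p=z["p"]
cv2.imwrite("pics/crop0.png",cv2.resize(p[150:320,90:400,::-1],None,fx=2.5,fy=2.5,interpolation=cv2.INTER_CUBIC))
c=vision.calibration("top");P=cloud(c,z["d"])
for px in [(142,255),(200,250),(300,232),(357,180),(160,208),(360,220),(297,330),(220,270),(250,240),(500,350)]:
    print(px,P[px[1],px[0]].round(1))
E
```

```text
(142, 255) [557.4 221.6  91.8]
(200, 250) [567.  153.6  41.3]
(300, 232) [594.    8.3  46.7]
(357, 180) [659.7 -67.6 105.2]
(160, 208) [626.5 210.6  53.4]
(360, 220) [ 5.405e+02 -3.000e-01  7.258e+02]
(297, 330) [452.6  11.5  39.5]
(220, 270) [538.2 124.2  39.1]
(250, 240) [581.2  78.9  57.5]
(500, 350) [ 415.5 -305.6    1.1]
```

View pics/crop0.png

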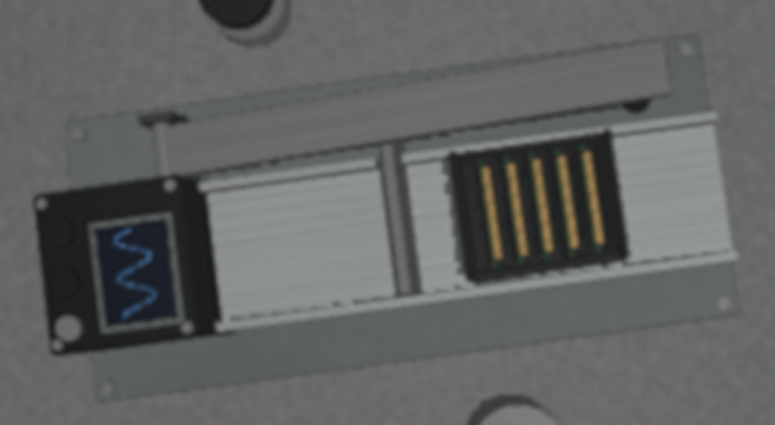

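The crop confirms the black rack with five green boards at crop (540,205), upstream of the blade at (400,220). Next I fit the chute pose.

```bash
python3 - <<'E'
from h import *
z=np.load("top0.npz");p=z["p"];c=vision.calibration("top");P=cloud(c,z["d"])
Z=P[...,2]; X=P[...,0];Y=P[...,1]; ok=z["d"]>0
reg=np.zeros((480,640),bool); reg[150:320,90:400]=1
def rect(m,name):
    n,l,s,_=cv2.connectedComponentsWithStats(m.astype(np.uint8)); k=1+np.argmax(s[1:,4]); m=l==k
    q=np.c_[X[m],Y[m]].astype(np.float32); r=cv2.minAreaRect(q)
    print(name,m.sum(),"c",np.round(r[0],1),"sz",np.round(r[1],1),"ang",round(r[2],2),"meanz",Z[m].mean().round(1)); print(cv2.boxPoints(r).round(1).tolist()); return m
rect(reg&ok&(abs(Z-91)<5)&(Y>150),"tester")
g=p.astype(int).sum(2)
fl=rect(reg&ok&(abs(Z-40)<5)&(g>330),"floor")
pd=rect(reg&ok&(Z>62)&(Y<185)&(X>590+ (100-Y)*0.12)&(g>230),"pedal")
bl=rect(reg&ok&(abs(Z-57.5)<3)&(Y>50)&(Y<110)&(g<360),"blade")
# wall-top pixel lines from crop: px = crop/2.5+ (90,150)
w=lambda a:[[x/2.5+90,y/2.5+150] for x,y in a]
for nm,a,zz in [("wall right(+x)",[(205,187),(375,162),(610,131),(714,117)],55),("wall left",[(225,326),(480,291),(732,256)],55),
  ("blade",[(388,148),(405,291)],58),("pedal end",[(664,44),(668,93)],105),("rack top rear",[(608,132),(626,254)],50+40),("rack top front",[(452,157),(472,280)],90)]:
    print(nm,onplane(c,w(a),zz).round(1)[:,:2].tolist())
E
```

```text
tester 3684 c [556.7 231.5] sz [90.4 85.6] ang 8.38 meanz 90.5
[[505.79998779296875, 267.29998779296875], [518.2999877929688, 182.60000610351562], [607.7000122070312, 195.8000030517578], [595.2000122070312, 280.5]]
floor 3600 c [570.3 139.3] sz [ 76.3 102.7] ang 8.72 meanz 39.4
[[524.7999877929688, 184.3000030517578], [540.4000244140625, 82.80000305175781], [615.7999877929688, 94.30000305175781], [600.2000122070312, 195.89999389648438]]
pedal 3578 c [648.7  48.3] sz [ 30.7 236.5] ang 8.39 meanz 84.1
[[616.2000122070312, 163.10000610351562], [650.7000122070312, -70.9000015258789], [681.0999755859375, -66.4000015258789], [646.5999755859375, 167.60000610351562]]
blade 290 c [586.2  81.3] sz [86.7  7.1] ang 8.47 meanz 57.9
[[542.7999877929688, 78.5], [543.7999877929688, 71.4000015258789], [629.5999755859375, 84.19999694824219], [628.5, 91.19999694824219]]
wall right(+x) [[602.2, 191.8], [617.3, 94.1], [636.4, -40.0], [645.2, -99.9]]
wall left [[522.9, 178.4], [544.3, 33.3], [565.3, -110.2]]
blade [[625.0, 86.5], [543.8, 75.5]]
pedal end [[676.5, -65.8], [650.0, -67.9]]
rack top rear [[630.8, -36.9], [564.6, -46.9]]
rack top front [[616.3, 47.5], [549.9, 35.9]]
```

```bash
python3 - <<'E'
from h import *
z=np.load("top0.npz");P=cloud(vision.calibration("top"),z["d"])
m=(z["d"]>0)&(P[...,2]>60)
n,l,s,_=cv2.connectedComponentsWithStats(m.astype(np.uint8))
for k in range(1,n):
    if s[k,4]>30: q=P[l==k]; print(s[k],q.min(0).round(),q.max(0).round())
o=np.array([579.1,80.4]);a=np.radians(98.4);f=np.array([np.cos(a),np.sin(a)]);lf=np.array([-f[1],f[0]])
# rack extents in chute frame: green/dark points z>80 in chute
q=P[150:320,90:400].reshape(-1,3); r=(q[:,:2]-o)@np.c_[f,lf]
k=(q[:,2]>80)&(abs(r[:,1])<45)&(r[:,0]<80); print("rack x",np.percentile(r[k,0],[0,1,5,95,99,100]).round(1),"y",np.percentile(r[k,1],[0,1,99,100]).round(1),"z",np.percentile(q[k,2],[50,99]).round(1))
st=manip.read_state(); p0=st["eef_pos"]; 
t=o-150*f-32*lf; d=t-p0[:2]; yaw=st["eef_rot"][2]
print("target",t,"tool dx,dy now",d@[np.cos(yaw),np.sin(yaw)],d@[np.sin(yaw),-np.cos(yaw)])
print("after turn:",d@f,d@-lf)
E
```

```text
[ 179  166  180   50 3840] [616. -70.  60.] [679. 181. 107.]
[ 270  202   72   61 1638] [550. -48.  61.] [632.  49.  92.]
[ 103  219   72   74 4282] [506. 184.  60.] [610. 280. 100.]
[633 403   7  23  91] [ 304. -510.   60.] [ 338. -497.   76.]
rack x [-126.1 -125.5 -124.4  -37.5  -36.3  -35.7] y [-36.1 -34.   33.7  35.6] z [84.8 91.3]
target [632.66916894 -63.31619303] tool dx,dy now 588.1775601924312 -308.241751747161
after turn: 389.04807021761945 538.1518548644292
```

>>> carry_out(deltas=[[[0, 0, 0], -6.8, 0.55], [[0, 0, 0], -6.8, 0.55], [[0, 0, 0], -6.8, 0.55], [[0, 0, 0], -6.8, 0.55], [[0, 0, 0], -6.8, 0.55], [[0, 0, 0], -6.8, 0.55], [[0, 0, 0], -6.8, 0.55], [[0, 0, 0], -6.8, 0.55], [[0, 0, 0], -6.8, 0.55], [[0, 0, 0], -6.8, 0.55], [[0, 0, 0], -6.8, 0.55], [[0, 0, 0], -6.8, 0.55]])

```text
clock: 1.1
eef_pos: [157.1, -526.9, 190.4]
eef_rot: [-3.142, -0.001, 1.72]
wrist_force: [-0.2, -0.5, 0.6]
finger_gap: 51.5
```

>>> carry_out(deltas=[[[1.9, 2.6, 0], 0, 0.55], [[1.9, 2.6, 0], 0, 0.55], [[1.9, 2.6, 0], 0, 0.55], [[1.9, 2.6, 0], 0, 0.55], [[1.9, 2.6, 0], 0, 0.55], [[1.9, 2.6, 0], 0, 0.55], [[1.9, 2.6, 0], 0, 0.55], [[1.9, 2.6, 0], 0, 0.55], [[1.9, 2.6, 0], 0, 0.55], [[1.9, 2.6, 0], 0, 0.55], [[1.9, 2.6, 0], 0, 0.55], [[1.9, 2.6, 0], 0, 0.55], [[1.9, 2.6, 0], 0, 0.55], [[1.9, 2.6, 0], 0, 0.55], [[1.9, 2.6, 0], 0, 0.55], [[1.9, 2.6, 0], 0, 0.55], [[1.9, 2.6, 0], 0, 0.55], [[1.9, 2.6, 0], 0, 0.55], [[0, 0, 0], 0, 0.55], [[0, 0, 0], 0, 0.55]])

```text
clock: 2.77
eef_pos: [571.9, -120.7, 189.9]
eef_rot: [-3.14, -0.001, 1.716]
wrist_force: [-0.4, -0.3, -0.1]
finger_gap: 51.6
```

>>> carry_out(deltas=[[[1.37, 1.71, 0], 0, 0.55], [[1.37, 1.71, 0], 0, 0.55], [[1.37, 1.71, 0], 0, 0.55], [[1.37, 1.71, 0], 0, 0.55], [[0, 0, 0], 0, 0.55], [[0, 0, 0], 0, 0.55]])

```text
clock: 3.27
eef_pos: [631.1, -58.2, 190.3]
eef_rot: [-3.141, -0.0, 1.714]
wrist_force: [0.6, -0.4, 0.9]
finger_gap: 51.7
```

```bash
cat >> h.py <<'E'
o=np.array([579.1,80.4]);a=np.radians(98.4);f=np.array([np.cos(a),np.sin(a)]);lf=np.array([-f[1],f[0]])
def ch(p): return np.round((np.asarray(p)[...,:2]-o)@np.c_[f,lf],1)
def stat():
    s=manip.read_state(); print("t",round(s["clock"],2),"chute",ch(s["eef_pos"]),"tipz",round(s["eef_pos"][2]-manip.tcp_to_tips,2),"yaw",np.degrees(s["eef_rot"][2]).round(2),"F",s["wrist_force"].round(1),"gap",round(s["finger_gap"],1))
def snap(n,tag):
    p,d=vision.camera(n); cv2.imwrite(f"pics/{n}{tag}.png",p[:,:,::-1]); np.savez(f"{n}{tag}.npz",p=p,d=d,**{k:v for k,v in vision.calibration(n).items()})
E
python3 - <<'E'
from h import *
stat(); snap("wrist","1"); snap("side","1")
E
```

```text
t 3.27 chute [-144.7  -31.2] tipz 168.3 yaw 98.22 F [ 0.6 -0.4  0.9] gap 51.7
```

View pics/wrist1.png

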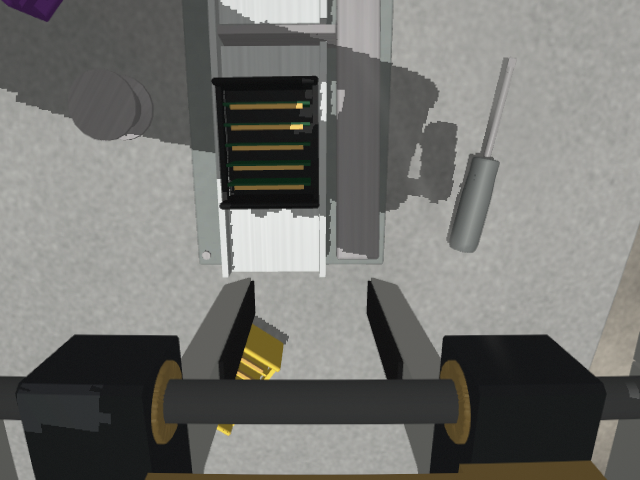

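View pics/side1.png

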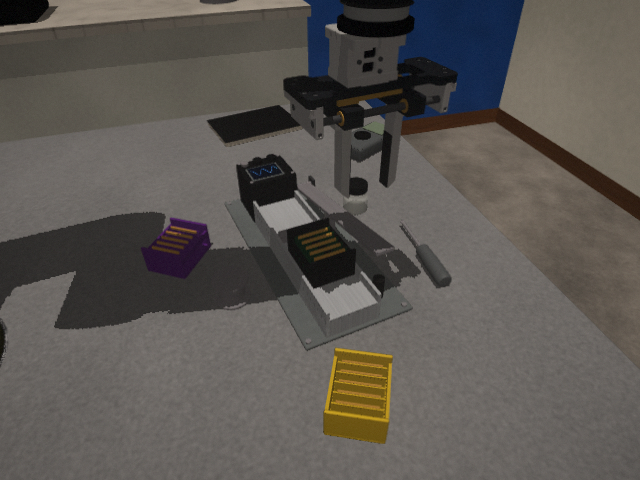

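The wrist view shows the rack's rear edge at row 207, the pedal's free end near (358,257), and the fingertips at about (245,282) and (375,282). The rack is clear ahead. I'll cross-check the chute frame with this camera's depth.

```bash
python3 - <<'E'
from h import *
z=np.load("wrist1.npz");c={k:z[k] for k in ["mtx","distortion","eye","orientation"]}
P=cloud(c,z["d"]); C=ch(P)
def g(u,v): return C[v,u],P[v,u,2].round(1)
for nm,u,v in [("bench",150,200),("pedal",358,245),("pedal",358,150),("rack",228,206),("rack",310,206),("floor",280,250),("handle",470,215),("finger?",248,290)]: print(nm,g(u,v))
m=(z["d"]>0)&(P[...,2]>70)&(P[...,2]<115)
k=m&(C[...,1]<-45)&(C[...,1]>-90); print("pedal y",np.percentile(C[k][:,1],[1,99]),"xmin",np.percentile(C[k][:,0],[0.5,2]))
k=m&(abs(C[...,1])<42)&(P[...,2]>84)&(C[...,0]<-20); print("rack y",np.percentile(C[k][:,1],[1,99]),"x",np.percentile(C[k][:,0],[.5,99.5]))
stat()
E
```

```text
bench (array([-132.4,  117.5]), np.float64(1.3))
pedal (array([-149.5,  -65.1]), np.float64(101.3))
pedal (array([-84.6, -64.7]), np.float64(90.8))
rack (array([-123.5,   27.3]), np.float64(88.7))
rack (array([-123.7,  -31.5]), np.float64(89.6))
floor (array([-170.6,   -5.4]), np.float64(38.7))
handle (array([-143.4, -172.4]), np.float64(24.4))
finger? (array([-137.8,   -5.1]), np.float64(216.9))
pedal y [-79.3 -49.9] xmin [-157.5935 -154.7   ]
rack y [-35.9    32.312] x [-125.8  -35.8]
t 3.37 chute [-145.4  -30.7] tipz 168.68 yaw 98.15 F [-0.6  0.2 -0.3] gap 51.7
```

>>> carry_out(deltas=[[[0, 0.1, 1.2], 0, 0.55], [[0, 0, 1.2], 0, 0.55], [[0, 0, 1.2], 0, 0.55], [[0, 0, 1.2], 0, 0.55], [[0, 0, 0.9], 0, 0.55], [[0, 0, 0.4], 0, 0.55], [[0, 0, 0.4], 0, 0.55], [[0, 0, 0.4], 0, 0.55], [[0, 0, 0.4], 0, 0.55], [[0, 0, 0.4], 0, 0.55], [[0, 0, 0.4], 0, 0.55], [[0, 0, 0.4], 0, 0.55], [[0, 0, 0], 0, 0.55]])

```text
clock: 4.45
eef_pos: [632.1, -57.6, 104.8]
eef_rot: [-3.141, -0.0, 1.714]
wrist_force: [-0.1, 0.3, -0.1]
finger_gap: 51.7
```

```bash
python3 - <<'E'
from h import *
stat(); snap("wrist","2"); snap("side","2")
E
```

```text
t 4.45 chute [-144.2  -32.3] tipz 82.84 yaw 98.21 F [-0.1  0.3 -0.1] gap 51.7
```

View pics/side2.png

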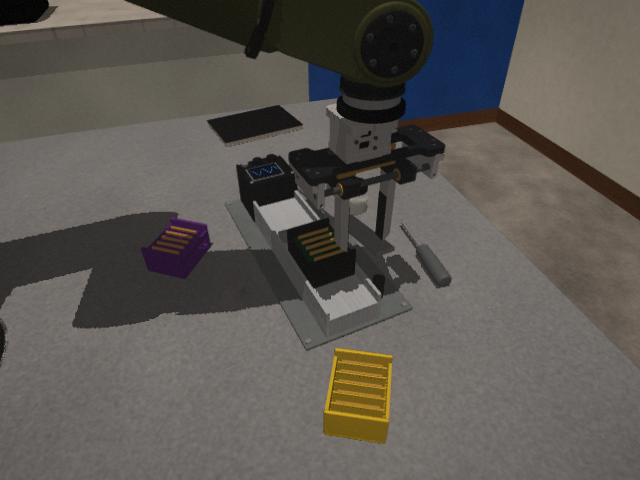

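```bash
python3 - <<'E'
from h import *
c=vision.calibration("side"); Rm=R.from_euler('xyz',c["orientation"]).as_matrix()
def proj(pts):
    return cv2.projectPoints(np.array(pts,float),cv2.Rodrigues(Rm.T)[0],-Rm.T@c["eye"],c["mtx"],c["distortion"])[0][:,0].round(0)
def w(x,y,z): q=o+x*f+y*lf; return [q[0],q[1],z]
print("fwd",Rm[:,2])
print(proj([w(-144,0,83),w(-144,-64,83),w(-155,-64,105),w(-126,0,90),w(-36,0,90),w(0,0,58),w(-190,0,40),w(110,0,40)]))
z=np.load("side2.npz");P=cloud(c,z["d"]);C=ch(P)
for u,v in [(343,230),(343,245),(380,225),(320,265),(350,265),(378,285),(345,300)]: print((u,v),C[v,u],P[v,u,2].round(1))
E
```

```text
fwd [ 0.22376238  0.75006565 -0.62235996]
[[340. 268.]
 [379. 255.]
 [385. 248.]
 [334. 257.]
 [307. 223.]
 [299. 227.]
 [355. 312.]
 [276. 202.]]
(343, 230) [-154.1    2.4] 157.5
(343, 245) [-154.1    1.7] 132.7
(380, 225) [-148.5  -57.2] 141.9
(320, 265) [-125.3   21.4] 82.2
(350, 265) [-124.9  -27.5] 62.5
(378, 285) [-156.6  -58.4] 36.2
(345, 300) [-164.8    1.4] 39.7
```

View pics/wrist2.png

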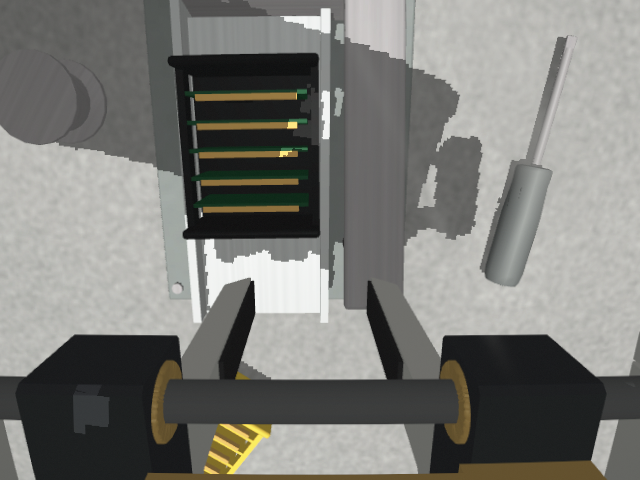

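The fingertips in the side view look higher than the expected pixels (340,268) and (379,255), and no force is felt. I'll look closer.

```bash
python3 - <<'E'
from h import *
z=np.load("side2.npz");p=z["p"];P=cloud(vision.calibration("side"),z["d"]);C=ch(P)
cv2.imwrite("pics/cropside2.png",cv2.resize(p[150:310,280:440,::-1],None,fx=3.7,fy=3.7,interpolation=cv2.INTER_CUBIC))
for u in (337,343,347,380,385,388):
    print(u,[(v,C[v,u].tolist(),P[v,u,2].round(0)) for v in range(200,280,8)])
E
```

```text
337 [(200, [-145.0, 7.0], np.float64(199.0)), (208, [-143.8, 6.2], np.float64(186.0)), (216, [-143.6, 5.8], np.float64(174.0)), (224, [-145.0, 6.3], np.float64(162.0)), (232, [-144.9, 6.0], np.float64(149.0)), (240, [-145.6, 6.1], np.float64(136.0)), (248, [-95.7, -20.9], np.float64(76.0)), (256, [-123.4, -6.3], np.float64(87.0)), (264, [-123.7, -6.5], np.float64(72.0)), (272, [-125.2, -6.0], np.float64(58.0))]
343 [(200, [-178.0, 17.0], np.float64(221.0)), (208, [-152.5, 2.5], np.float64(190.0)), (216, [-154.2, 3.1], np.float64(180.0)), (224, [-153.5, 2.4], np.float64(167.0)), (232, [-153.8, 2.2], np.float64(154.0)), (240, [-153.7, 1.7], np.float64(141.0)), (248, [-153.7, 1.3], np.float64(127.0)), (256, [-123.7, -15.9], np.float64(83.0)), (264, [-124.6, -15.9], np.float64(69.0)), (272, [-124.4, -16.5], np.float64(53.0))]
347 [(200, [-154.1, -1.8], np.float64(202.0)), (208, [-154.6, -1.9], np.float64(190.0)), (216, [-154.3, -2.5], np.float64(178.0)), (224, [-154.3, -3.0], np.float64(165.0)), (232, [-155.6, -2.7], np.float64(154.0)), (240, [-153.9, -4.1], np.float64(139.0)), (248, [-1
[... 753 characters left out ...]
at64(147.0)), (232, [-154.6, -62.2], np.float64(133.0)), (240, [-135.3, -77.7], np.float64(99.0)), (248, [-153.6, -65.8], np.float64(102.0)), (256, [-70.2, -128.6], np.float64(-1.0)), (264, [-85.9, -118.9], np.float64(-3.0)), (272, [-104.2, -107.2], np.float64(-1.0))]
388 [(200, [-155.4, -61.0], np.float64(185.0)), (208, [-154.4, -63.0], np.float64(172.0)), (216, [-154.7, -64.2], np.float64(159.0)), (224, [-155.2, -65.2], np.float64(145.0)), (232, [-153.6, -67.9], np.float64(130.0)), (240, [-34.3, -157.7], np.float64(-2.0)), (248, [-156.5, -68.8], np.float64(104.0)), (256, [-72.6, -133.2], np.float64(-1.0)), (264, [-87.9, -123.7], np.float64(-3.0)), (272, [-106.3, -111.7], np.float64(-1.0))]
```

View pics/cropside2.png

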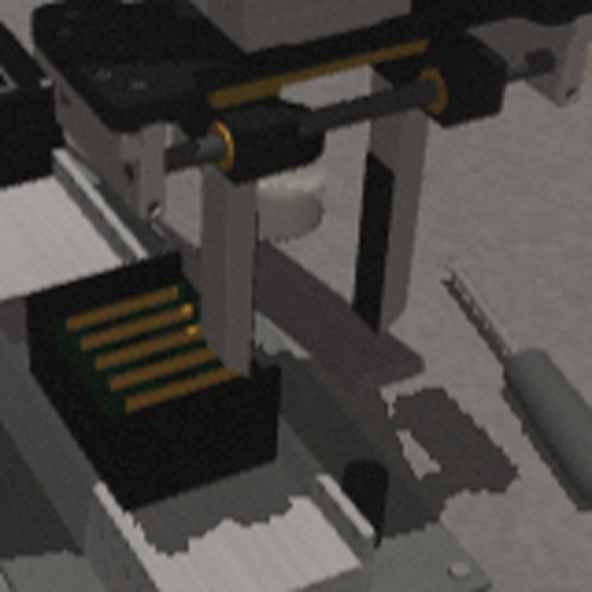

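```bash
python3 - <<'E'
from h import *
print(manip.tcp_to_tips)
stat(); snap("side","3"); stat()
for t in "123":
    z=np.load(f"side{t}.npz");P=cloud(vision.calibration("side"),z["d"]);C=ch(P)
    m=(z["d"]>0)&(abs(C[...,0]+150)<12)&(abs(C[...,1])<9)&(P[...,2]>60)
    m2=(z["d"]>0)&(abs(C[...,0]+150)<12)&(abs(C[...,1]+62)<9)&(P[...,2]>60)
    print(t,np.percentile(P[m][:,2],[0,1,3]).round(1),np.percentile(P[m2][:,2],[0,1,3,50]).round(1))
E
```

```text
22.0
t 4.55 chute [-144.3  -32.6] tipz 83.7 yaw 98.21 F [-1.   0.3  1.2] gap 52.0
t 4.6 chute [-144.4  -32.7] tipz 83.93 yaw 98.2 F [-1.  -0.3  0.9] gap 51.6
1 [204.9 211.3 215.2] [ 95.7  99.8 101.1 258.2]
2 [119.  127.  132.1] [ 97.   99.  100.4 169. ]
3 [120.6 127.5 133. ] [ 95.9  99.2 100.5 169.4]
```

The cameras (side and wrist depth) agree that the tips are about 37 mm higher than the reported TCP height implies, with tip z ≈ 120. The zero force fits that, so I'll go on by contact force.

>>> carry_out(deltas=[[[0, 0, 0.4], 0, 0.55], [[0, 0, 0.4], 0, 0.55], [[0, 0, 0.4], 0, 0.55], [[0, 0, 0], 0, 0.55]])

```text
clock: 4.93
eef_pos: [632.0, -57.6, 92.6]
eef_rot: [-3.14, -0.0, 1.714]
wrist_force: [-0.6, -0.1, 0.9]
finger_gap: 51.4
```

>>> carry_out(deltas=[[[0, 0, 0.3], 0, 0.55], [[0, 0, 0.3], 0, 0.55], [[0, 0, 0.3], 0, 0.55], [[0, 0, 0], 0, 0.55]])

```text
clock: 5.27
eef_pos: [632.3, -57.7, 84.1]
eef_rot: [-3.141, -0.0, 1.714]
wrist_force: [0.5, -0.4, 1.5]
finger_gap: 51.9
```

```bash
python3 - <<'E'
from h import *
stat(); snap("side","4")
z=np.load("side4.npz");P=cloud(vision.calibration("side"),z["d"]);C=ch(P)
m=(z["d"]>0)&(abs(C[...,0]+150)<12)&(abs(C[...,1])<9)&(P[...,2]>60)
print(np.percentile(P[m][:,2],[0,1,3]).round(1))
cv2.imwrite("pics/cropside4.png",cv2.resize(z["p"][150:310,280:440,::-1],None,fx=3.7,fy=3.7,interpolation=cv2.INTER_CUBIC))
E
```

```text
t 5.27 chute [-144.3  -32.5] tipz 62.14 yaw 98.2 F [ 0.5 -0.4  1.5] gap 51.9
[ 99.2 104.8 110.4]
```

View pics/cropside4.png

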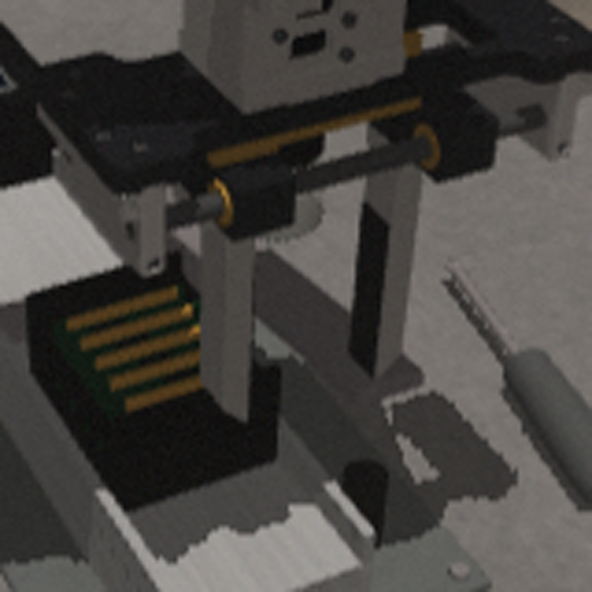

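Contact: about 1.5 N at TCP z 84, with the right fingertip on the pedal at crop (375,370) and the left one behind the rack. Pressing down now.

>>> carry_out(deltas=[[[0, 0, 0.4], 0, 0.55], [[0, 0, 0.4], 0, 0.55], [[0, 0, 0.4], 0, 0.55], [[0, 0, 0.4], 0, 0.55], [[0, 0, 0.4], 0, 0.55], [[0, 0, 0.4], 0, 0.55], [[0, 0, 0.4], 0, 0.55], [[0, 0, 0.4], 0, 0.55], [[0, 0, 0.4], 0, 0.55], [[0, 0, 0.4], 0, 0.55], [[0, 0, 0], 0, 0.55]])

```text
clock: 6.23
eef_pos: [632.1, -57.5, 43.8]
eef_rot: [-3.141, -0.0, 1.714]
wrist_force: [0.1, -0.5, 1.7]
finger_gap: 51.6
```

>>> carry_out(deltas=[[[0, 0, 0.2], 0, 0.55], [[0, 0, 0.2], 0, 0.55], [[0, 0, 0], 0, 0.55], [[0, 0, 0], 0, 0.55]])

```text
clock: 6.57
eef_pos: [632.4, -57.6, 40.7]
eef_rot: [-3.142, -0.0, 1.714]
wrist_force: [-0.1, -0.7, 0.9]
finger_gap: 52.2
```

>>> carry_out(deltas=[[[0, 0, 0.1], 0, 0.55], [[0, 0, 0.1], 0, 0.55], [[0, 0, 0], 0, 0.55], [[0, 0, 0], 0, 0.55]])

```text
clock: 6.9
eef_pos: [632.5, -57.6, 38.7]
eef_rot: [3.142, 0.0, 1.714]
wrist_force: [-0.4, -0.6, 2.0]
finger_gap: 51.4
```

```bash
python3 - <<'E'
from h import *
stat(); snap("side","5"); snap("wrist","5"); snap("top","5")
z=np.load("side5.npz");P=cloud(vision.calibration("side"),z["d"]);C=ch(P)
cv2.imwrite("pics/cropside5.png",cv2.resize(z["p"][170:330,260:420,::-1],None,fx=3.7,fy=3.7,interpolation=cv2.INTER_CUBIC))
E
```

```text
t 6.9 chute [-144.3  -32.6] tipz 16.75 yaw 98.21 F [-0.4 -0.6  2. ] gap 51.4
```

View pics/cropside5.png

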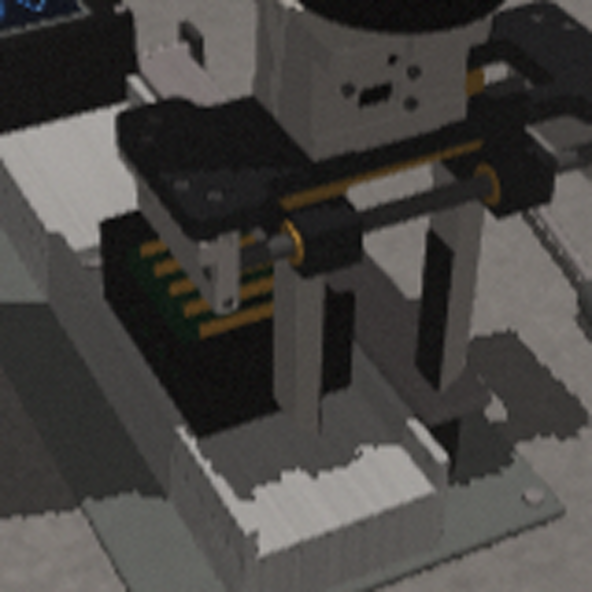

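View pics/wrist5.png

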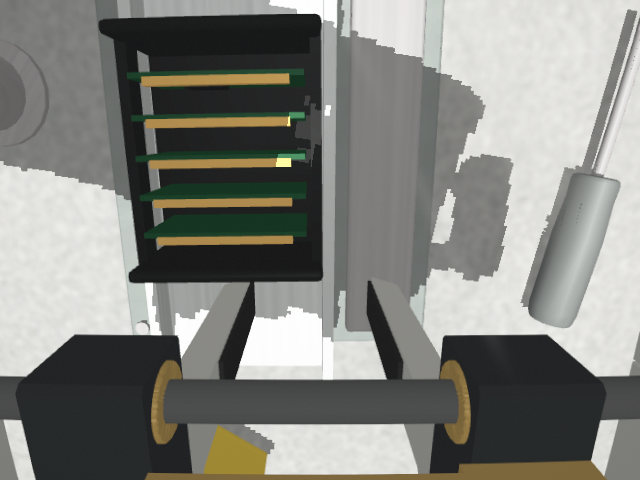

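```bash
python3 - <<'E'
from h import *
z=np.load("side5.npz");P=cloud(vision.calibration("side"),z["d"]);C=ch(P)
for u,v in [(321,251),(321,245),(323,253),(342,280),(345,283),(342,270),(345,240),(372,270),(388,275)]: print((u,v),C[v,u],P[v,u,2].round(1))
z=np.load("top5.npz");P=cloud(vision.calibration("top"),z["d"]);C=ch(P)
# pedal heights along and blade/slot seen from top
for x in range(-110,110,15):
    m=(z["d"]>0)&(abs(C[...,0]-x)<6)&(abs(C[...,1]+64)<8); print(x,m.sum(),np.median(P[m][:,2]).round(1) if m.any() else None,end="; ")
m=(z["d"]>0)&(abs(C[...,0])<2.5)&(abs(C[...,1])<30); print("blade z",np.percentile(P[m][:,2],[5,50,95]).round(1), m.sum())
cv2.imwrite("pics/croptop5.png",cv2.resize(z["p"][150:320,90:400,::-1],None,fx=2.5,fy=2.5,interpolation=cv2.INTER_CUBIC))
E
```

```text
(321, 251) [-178.6   45.2] 157.1
(321, 245) [-178.2   44.9] 166.0
(323, 253) [-178.4   42.5] 152.9
(342, 280) [-155.     1.9] 70.6
(345, 283) [-154.5   -3.3] 62.1
(342, 270) [-153.5    1.6] 88.0
(345, 240) [-179.2   13.2] 163.1
(372, 270) [-139.2  -57.2] 52.4
(388, 275) [-159.1  -72.4] 52.8
-110 213 356.5; -95 148 356.3; -80 82 52.5; -65 90 52.4; -50 90 52.4; -35 89 52.5; -20 89 52.4; -5 89 52.3; 10 92 52.0; 25 90 51.9; 40 90 51.7; 55 89 51.7; 70 87 51.6; 85 90 51.4; 100 89 51.7; blade z [29.5 35.1 37. ] 144
```

View pics/croptop5.png

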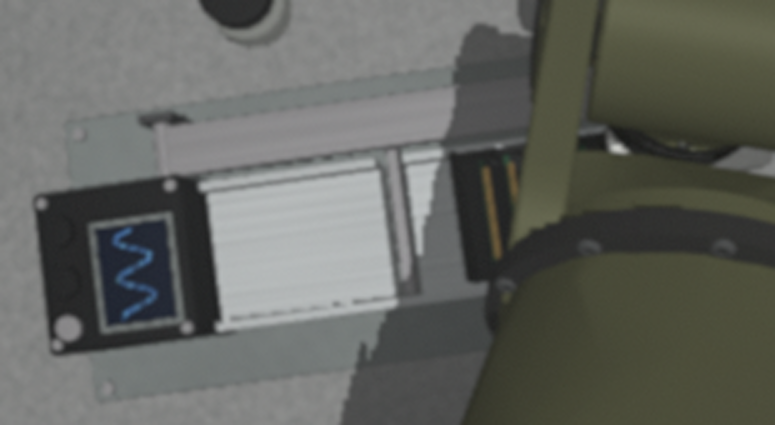

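The pedal is level at about 52 mm all along, and the blade is at 35 mm, 5 mm below the floor (crop (400,215)). I'll bring it onto the stop with a bit of preload.

>>> carry_out(deltas=[[[0, 0, 0.1], 0, 0.55], [[0, 0, 0], 0, 0.55], [[0, 0, 0], 0, 0.55]])

```text
clock: 7.3
eef_pos: [632.5, -57.6, 37.7]
eef_rot: [3.141, 0.0, 1.714]
wrist_force: [0.2, -1.0, 1.4]
finger_gap: 51.5
```

>>> carry_out(deltas=[[[0, 0, 0.1], 0, 0.55], [[0, 0, 0], 0, 0.55], [[0, 0, 0], 0, 0.55]])

```text
clock: 7.55
eef_pos: [632.5, -57.6, 37.0]
eef_rot: [3.141, 0.0, 1.714]
wrist_force: [-1.7, -0.8, 4.7]
finger_gap: 51.6
```

>>> carry_out(deltas=[[[0, 0, 0.1], 0, 0.55], [[0, 0, 0], 0, 0.55], [[0, 0, 0], 0, 0.55]])

```text
clock: 7.8
eef_pos: [632.6, -57.7, 36.4]
eef_rot: [3.141, 0.0, 1.714]
wrist_force: [-4.0, -0.8, 7.9]
finger_gap: 51.6
```

>>> carry_out(deltas=[[[0, 0, 0.1], 0, 0.55], [[0.2, 0, 0], 0, 0.55], [[0.3, 0, 0], 0, 0.55], [[0.3, 0, 0], 0, 0.55], [[0.3, 0, 0], 0, 0.55], [[0.3, 0, 0], 0, 0.55], [[0.3, 0, 0], 0, 0.55], [[0.3, 0, 0], 0, 0.55], [[0.3, 0, 0], 0, 0.55], [[0.3, 0, 0], 0, 0.55]])

```text
clock: 8.63
eef_pos: [630.2, -33.4, 36.3]
eef_rot: [3.138, 0.003, 1.713]
wrist_force: [2.3, -9.7, 9.1]
finger_gap: 51.6
```

```bash
python3 - <<'E'
from h import *
stat(); snap("top","6"); snap("wrist","6")
z=np.load("top6.npz");P=cloud(vision.calibration("top"),z["d"]);C=ch(P)
m=(z["d"]>0)&(abs(C[...,0])<2.5)&(abs(C[...,1])<30); print("blade z",np.percentile(P[m][:,2],[5,50,95]).round(1))
for x in (-35,0,40,90):
    m=(z["d"]>0)&(abs(C[...,0]-x)<6)&(abs(C[...,1]+64)<8); print(x,np.median(P[m][:,2]).round(1))
m=(z["d"]>0)&(abs(C[...,1])<30)&(P[...,2]>70)&(P[...,2]<95)&(C[...,0]<80);print("front",np.percentile(C[m][:,0],99))
E
```

```text
t 8.63 chute [-120.1  -33.9] tipz 14.33 yaw 98.16 F [ 2.3 -9.7  9.1] gap 51.6
blade z [ 7.  33.4 36. ]
-35 51.0
0 51.0
40 51.2
90 51.2
front -21.9
```

View pics/wrist6.png

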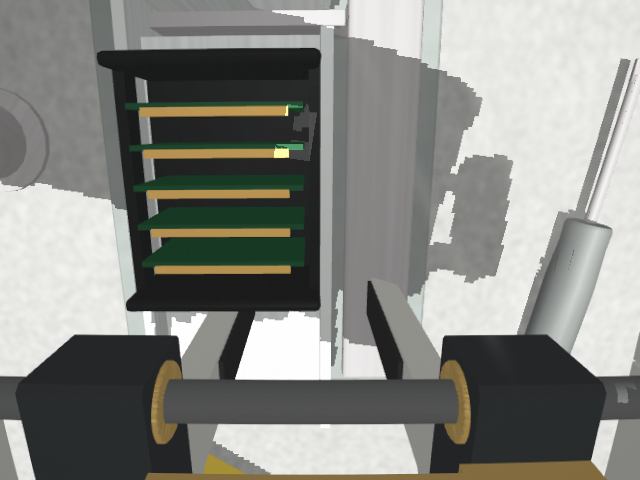

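>>> carry_out(deltas=[[[0.4, -0.01, 0], 0, 0.55], [[0.4, -0.01, 0], 0, 0.55], [[0.4, -0.01, 0], 0, 0.55], [[0.4, -0.01, 0], 0, 0.55], [[0.4, -0.01, 0], 0, 0.55], [[0.4, -0.01, 0], 0, 0.55], [[0.4, -0.01, 0], 0, 0.55], [[0.4, -0.01, 0], 0, 0.55], [[0.4, -0.01, 0], 0, 0.55], [[0.4, -0.01, 0], 0, 0.55]])

```text
clock: 9.57
eef_pos: [623.7, 6.1, 36.5]
eef_rot: [3.137, 0.003, 1.713]
wrist_force: [2.3, -10.5, 10.8]
finger_gap: 51.8
```

```bash
cat >> h.py <<'E'
def chk(t):
    stat(); snap("top",t)
    z=np.load(f"top{t}.npz");P=cloud(vision.calibration("top"),z["d"]);C=ch(P)
    for x in (-35,0,40,90):
        m=(z["d"]>0)&(abs(C[...,0]-x)<6)&(abs(C[...,1]+64)<8); print("pedal",x,np.median(P[m][:,2]).round(1),end="; ")
    m=(z["d"]>0)&(abs(C[...,1])<30)&(P[...,2]>70)&(P[...,2]<95)&(C[...,0]<108);print("front",np.percentile(C[m][:,0],[95,99,99.8]))
E
python3 -c "
from h import *
chk('7')"
```

```text
t 9.57 chute [-80.1 -33.3] tipz 14.48 yaw 98.16 F [  2.3 -10.5  10.8] gap 51.8
pedal -35 354.1; pedal 0 nan; pedal 40 51.2; pedal 90 51.4; front [-12.7    -12.024  -11.9248]
  return _methods._mean(a, axis=axis, dtype=dtype,
  ret = ret.dtype.type(ret / rcount)
```

```bash
python3 -c "
from h import *
snap('wrist','7')"
```

```text
(no output)
```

View pics/wrist7.png

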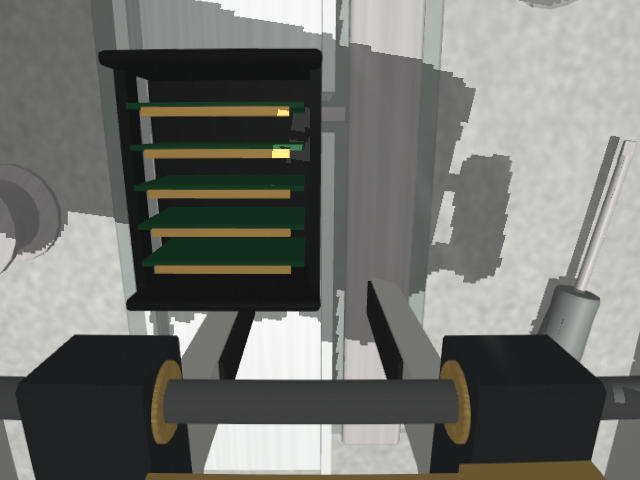

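View pics/top7.png

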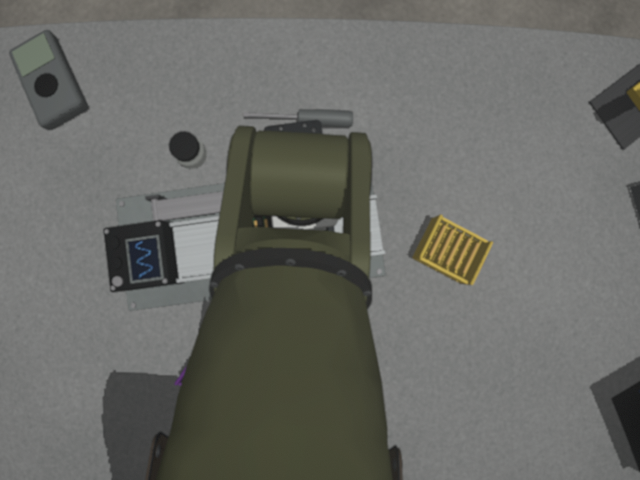

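The wrist view shows the rack still square against the finger (rear edge row 303, same as before) and now over the slot (row 115). The top camera is blocked by the arm but reads the pedal at 51 mm. Going on.

>>> carry_out(deltas=[[[0.4, 0, 0], 0, 0.55], [[0.4, 0, 0], 0, 0.55], [[0.4, 0, 0], 0, 0.55], [[0.4, 0, 0], 0, 0.55], [[0.4, 0, 0], 0, 0.55], [[0.4, 0, 0], 0, 0.55], [[0.4, 0, 0], 0, 0.55], [[0.4, 0, 0], 0, 0.55], [[0.4, 0, 0], 0, 0.55], [[0.4, 0, 0], 0, 0.55]])

```text
clock: 10.5
eef_pos: [618.2, 45.5, 36.7]
eef_rot: [3.137, 0.003, 1.713]
wrist_force: [3.1, -12.8, 12.0]
finger_gap: 51.6
```

>>> carry_out(deltas=[[[0.4, 0, 0], 0, 0.55], [[0.4, 0, 0], 0, 0.55], [[0.4, 0, 0], 0, 0.55], [[0.4, 0, 0], 0, 0.55], [[0.4, 0, 0], 0, 0.55], [[0.4, 0, 0], 0, 0.55], [[0.4, 0, 0], 0, 0.55], [[0.4, 0, 0], 0, 0.55], [[0.4, 0, 0], 0, 0.55], [[0.4, 0, 0], 0, 0.55]])

```text
clock: 11.33
eef_pos: [612.7, 85.1, 36.9]
eef_rot: [3.136, 0.003, 1.713]
wrist_force: [3.5, -12.9, 13.5]
finger_gap: 51.9
```

```bash
python3 -c "
from h import *
chk('8');snap('side','8'); snap('wrist','8')" 2>/dev/null
```

```text
t 11.33 chute [ -0.3 -33.9] tipz 14.86 yaw 98.15 F [  3.5 -12.9  13.5] gap 51.9
pedal -35 341.9; pedal 0 344.5; pedal 40 346.9; pedal 90 nan; front [97.2    98.2    98.3412]
```

View pics/side8.png

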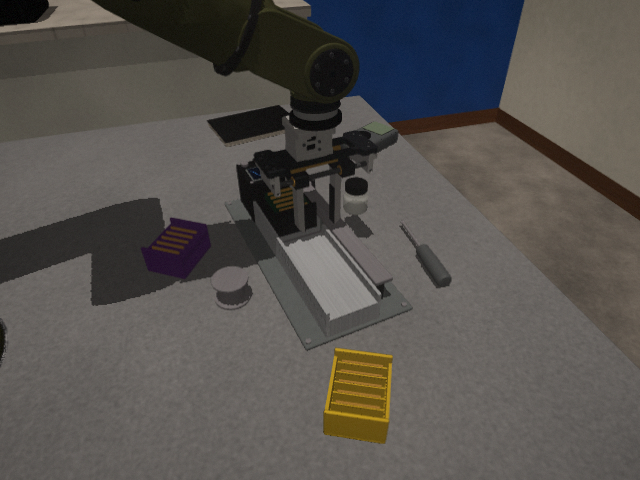

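View pics/wrist8.png

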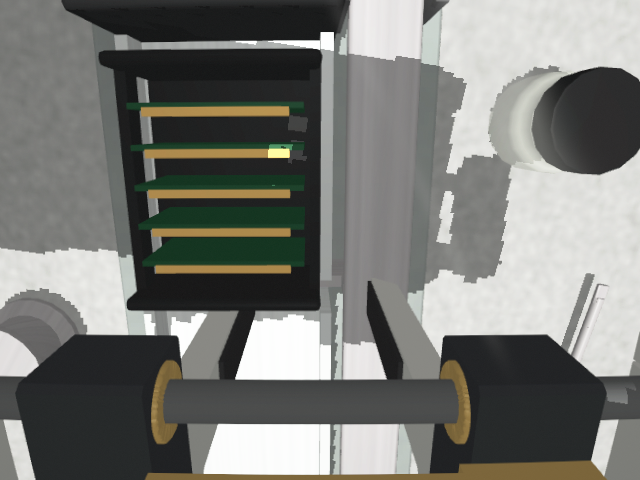

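>>> carry_out(deltas=[[[0.3, 0, 0], 0, 0.55], [[0.3, 0, 0], 0, 0.55], [[0.2, 0, 0], 0, 0.55], [[0.2, 0, 0], 0, 0.55], [[0.1, 0, 0], 0, 0.55], [[0, 0, 0], 0, 0.55]])

```text
clock: 11.98
eef_pos: [611.1, 96.3, 36.9]
eef_rot: [3.136, 0.002, 1.713]
wrist_force: [3.0, -10.1, 13.6]
finger_gap: 51.8
```

>>> carry_out(deltas=[[[0.1, 0, 0], 0, 0.55], [[0.1, 0, 0], 0, 0.55], [[0, 0, 0], 0, 0.55]])

```text
clock: 12.23
eef_pos: [611.0, 97.6, 36.9]
eef_rot: [3.136, 0.003, 1.713]
wrist_force: [3.5, -15.3, 13.9]
finger_gap: 51.7
```

>>> carry_out(deltas=[[[0.1, 0, 0], 0, 0.55], [[0.1, 0, 0], 0, 0.55], [[0, 0, 0], 0, 0.55]])

```text
clock: 12.48
eef_pos: [611.2, 97.7, 37.0]
eef_rot: [3.136, 0.006, 1.713]
wrist_force: [6.4, -27.9, 14.6]
finger_gap: 51.6
```

```bash
python3 -c "
from h import *
stat(); snap('wrist','9'); snap('side','9')"
```

```text
t 12.48 chute [ 12.5 -34.3] tipz 14.99 yaw 98.17 F [  6.4 -27.9  14.6] gap 51.6
```

View pics/wrist9.png

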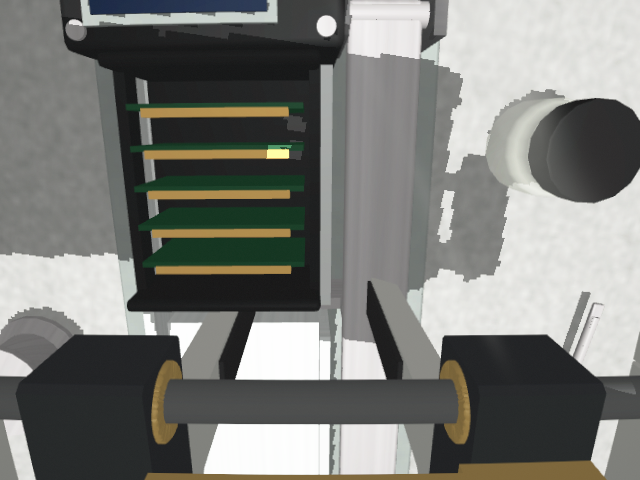

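The force jumped to 28 N with the tool stopped at chute x 12.5 (expected 12). In the picture the rack's front meets the tester at row 60, so it is home. I'll ease back off the rack first with the pedal still held, then go straight up.

>>> carry_out(deltas=[[[-0.1, 0, 0], 0, 0.55], [[-0.1, 0, 0], 0, 0.55], [[-0.2, 0, 0], 0, 0.55], [[-0.2, 0, 0], 0, 0.55], [[-0.2, 0, 0], 0, 0.55], [[-0.1, 0, 0], 0, 0.55], [[0, 0, 0], 0, 0.55], [[0, 0, 0], 0, 0.55]])

```text
clock: 13.25
eef_pos: [611.2, 94.4, 36.9]
eef_rot: [3.137, -0.002, 1.715]
wrist_force: [-1.2, 8.5, 15.2]
finger_gap: 51.7
```

```bash
python3 -c "
from h import *
stat(); snap('wrist','10')
z=np.load('wrist10.npz');P=cloud({k:z[k] for k in ['mtx','distortion','eye','orientation']},z['d']);C=ch(P)
m=(z['d']>0)&(abs(C[...,1])<30)&(P[...,2]>84)&(P[...,2]<95)&(C[...,0]<105);print('rear',np.percentile(C[m][:,0],[.5,1,3]))
m=(z['d']>0)&(abs(C[...,1]+64)<10)&(C[...,0]>20)&(C[...,0]<100);print('pedal z',np.median(P[m][:,2]))
"
```

```text
t 13.25 chute [  9.1 -33.8] tipz 14.89 yaw 98.25 F [-1.2  8.5 15.2] gap 51.7
rear [ 2.538  4.476 13.   ]
pedal z 164.33535164086547
```

View pics/wrist10.png

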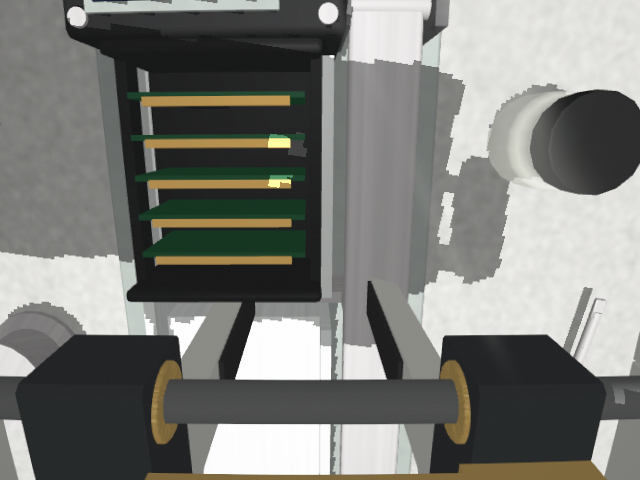

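The rack stayed home (its rear edge moved from row 305 to row 295 as the finger backed away), and the pedal is still held at 15 N. Raising.

>>> carry_out(deltas=[[[0, 0, -0.2], 0, 0.55], [[0, 0, -0.3], 0, 0.55], [[0, 0, -0.3], 0, 0.55], [[0, 0, -0.3], 0, 0.55], [[0, 0, -0.3], 0, 0.55], [[0, 0, -0.3], 0, 0.55], [[0, 0, -0.3], 0, 0.55], [[0, 0, -0.4], 0, 0.55], [[0, 0, -0.5], 0, 0.55], [[0, 0, -0.8], 0, 0.55], [[0, 0, -1], 0, 0.55], [[0, 0, -1.5], 0, 0.55], [[0, 0, -2], 0, 0.55], [[0, 0, -2.5], 0, 0.55], [[0, 0, -2.5], 0, 0.55], [[0, 0, -2.5], 0, 0.55], [[0, 0, 0], 0, 0.55]])

```text
clock: 14.72
eef_pos: [611.3, 92.6, 197.9]
eef_rot: [3.134, 0.001, 1.714]
wrist_force: [0.1, -0.2, 1.0]
finger_gap: 52.0
```

>>> carry_out(deltas=[[[-2.5, 0, 0], 0, 0.55], [[-2.5, 0, 0], 0, 0.55], [[-2.5, 0, 0], 0, 0.55], [[-2.5, 0, 0], 0, 0.55], [[-2.5, 0, 0], 0, 0.55], [[-2.5, 0, 0], 0, 0.55], [[-2.5, 0, 0], 0, 0.55], [[-2.5, 0, 0], 0, 0.55], [[-2.5, 0, 0], 0, 0.55], [[-2.5, 0, 0], 0, 0.55], [[-2.5, 0, 0], 0, 0.55], [[-2.5, 0, 0], 0, 0.55], [[0, 0, 0], 0, 0.55]])

```text
clock: 15.8
eef_pos: [652.0, -208.5, 191.2]
eef_rot: [-3.141, 0.0, 1.71]
wrist_force: [0.6, -0.2, -0.3]
finger_gap: 51.6
```

```bash
python3 -c "
from h import *
chk('11'); snap('side','11')
z=np.load('top11.npz');P=cloud(vision.calibration('top'),z['d']);C=ch(P)
m=(z['d']>0)&(abs(C[...,0])<2.5)&(abs(C[...,1])<30); print('blade z',np.percentile(P[m][:,2],[5,50,95]).round(1))
m=(z['d']>0)&(abs(C[...,1])<30)&(P[...,2]>80)&(P[...,2]<96)&(C[...,0]<108)&(C[...,0]>-30);print('rack x',np.percentile(C[m][:,0],[.5,2,99]),'y',np.percentile(C[m][:,1],[1,99]),'z99',np.percentile(P[m][:,2],99))
cv2.imwrite('pics/croptop11.png',cv2.resize(z['p'][100:400,90:400,::-1],None,fx=2,fy=2,interpolation=cv2.INTER_CUBIC))
"
```

```text
t 15.8 chute [-296.4  -29.9] tipz 169.23 yaw 98.0 F [ 0.6 -0.2 -0.3] gap 51.6
pedal -35 81.5; pedal 0 75.4; pedal 40 68.0; pedal 90 59.3; front [106.6 107.4 107.8]
blade z [56.2 58.2 59.8]
rack x [ 20.7  20.9 107.5] y [-29.2    28.346] z99 91.0503928412215
```

View pics/croptop11.png

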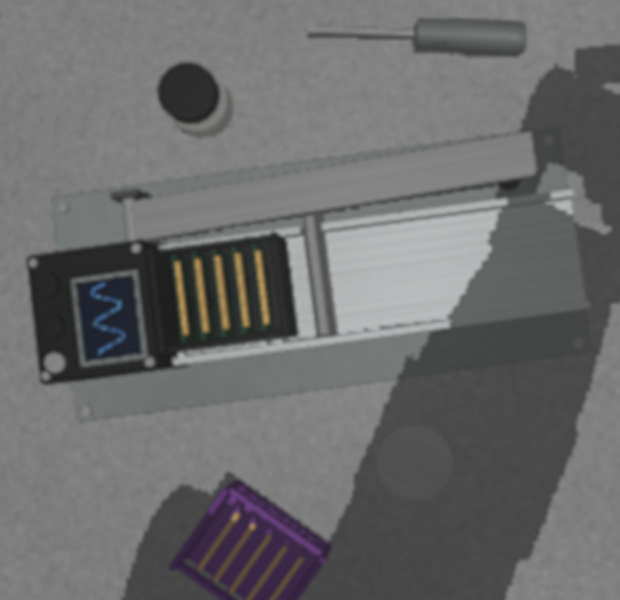

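View pics/side11.png

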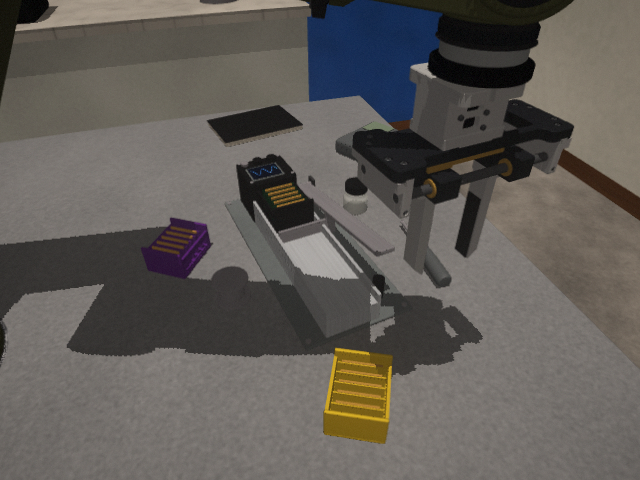

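The rack is against the tester, with its rear at chute x ≈ 20.7 (20 nominal). The blade is up at 58 mm behind it, and the pedal is back up. Bystanders are unmoved and the arm is clear. Handing in.

```bash
python3 -c "
from h import *
stat(); print(workorder.sign_off())"
```

```text
t 15.9 chute [-292.8  -30.7] tipz 169.4 yaw 98.12 F [ 0.9 -0.1 -0.6] gap 51.7
the job is handed in; nothing more can be done
None
```

The rack is loaded in the tester and the gate is up behind it. I handed the job in at 15.9 s, with the arm clear.

One fingertip held the pedal on its stop while the other pushed the rack home. I then backed about 3 mm off the rack with the pedal still held, and lifted straight up.

**Last checks**
- **Rack home:** the push force rose to 28 N and the tool stopped moving. The rack's rear then measured at chute x ≈ 20.7 mm, against 20 mm nominal, which is within calibration error.
- **Gate:** before the push the blade measured about 35 mm above the bench, 5 mm below the chute floor. After release it measured about 58 mm, fully up, with the pedal sprung back.
- **Bystanders:** the spool, jar and screwdriver look unmoved in the last pictures.

**What disagreed or could not be checked**
- **Tip height:** the cameras showed the fingertips about 37 mm higher than the reported TCP height implied. I went by the cameras and contact force instead.
- **Blade view:** from about halfway through the push, the arm blocked the top camera, so I did not re-measure the blade as the rack passed over it. By then I was relying on the steady 11–15 N downward force and the constant tool height.

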